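Settle the small saucepan home in the large one on the pull-out tray

TASK

The small saucepan was dropped crookedly into the large one: its long handle is caught on top of the large pan's short handle. Pull the tray out to its stop, push the small pan's handle round, without lifting that pan out, until the pan drops down level in the large one with the two handles at least 30 degrees apart, then push the tray fully home under the shelf. Leave the large pan standing on the tray and do not knock the other things about.

Things in the scene. Friction and masses are not known exactly. Their poses are not given: they have to be found in the camera images.
- shelf: Fixed low C-shaped shelf of grey sheet metal (base, back and top plate), open at the front and both sides; 160 mm wide, 110 mm high, front edge's underside 102 mm above the worktop. Origin on the worktop under it; own x points to its back: it opens toward own -x, front edge at own x = -84 mm, back at +90 mm; own y is to the left when looking into it.
- tray (a joint): Steel tray, 180 x 152 mm, floor 14 mm and rim 26 mm above the worktop, sliding on the shelf's base. Value in m: 0 as found (half in), +0.075 at its outer stop (pulled toward the shelf's own -x), -0.055 fully home. About 2 N of friction; it stays where it is left.
- tray_pull (a point): Grip point of the tray's pull, an upright plate at the tray's front corner on the shelf's own -y side: 36 mm wide (shelf y), 8 mm thick (shelf x), with a 12 mm thick black bead along the top, its top 90 mm above the worktop. The point is in the middle of the plate's width and thickness, 70 mm above the worktop; moves with the tray, axes parallel to the shelf's.
- large_pan: Large steel saucepan on the tray: 116 mm across the rim, 100 mm across the bottom, 60 mm high, wall 3 mm, bottom 4 mm, 0.75 kg. Short flat handle, 20 mm wide, toward own -x, reaching 96 mm from the axis and standing above the rim (its top 76 mm above the pan's underside from 67 mm outward). Origin: centre of the underside, z up.
- small_pan: Small steel saucepan in the large one: rim 92, bottom 80 mm across, 64 mm high, 0.28 kg; flat handle toward own -x, 18 mm wide, 6 thick, 155 mm from axis to end, its underside 58 mm above the pan's. Starts tilted 0.13 rad, handle up on the large handle. Turns when the handle is pushed sideways; over 17 degrees apart it drops to 4 mm above the large pan's underside. Origin: centre of underside.
- small_handle (a point): Point on the centre line of the small pan's long handle, half-way through its thickness, 138 mm from the pan's axis (42 mm beyond the end of the large pan's handle).
- large_handle (a point): Point on the centre line of the large pan's short handle, half-way through its thickness, 90 mm from the pan's axis.
- milk_pitcher: Bystander: steel milk jug, 68 x 96 x 86 mm; origin at its underside.
- cup: Bystander: white espresso cup, 61 x 85 x 53 mm; origin at its underside.
- bean_jar: Bystander: bean jar with a lid, 68 mm across, 105 mm high; origin at its underside.
- tin: Bystander: small food tin, 57 mm across, 72 mm high, standing on top of the shelf; origin at its underside.

How it is judged:
On the way, in this order (a step that is already met when the one before it is completed fails the run):
1. the tray is pulled out to within 5 mm of its outer stop (value of joint tray above 0.07 m), for 0.2 s.
2. the small pan sits level on the bottom of the large one, its handle clear of the large pan's handle, while the tray is still out (z of small_pan in the frame of large_pan below 0.008 m and angle between the z axis of small_pan and the z axis of large_pan, either way round below 0.04 rad and horizontal distance between small_handle and large_handle above 0.07 m and value of joint tray above 0.045 m), for 0.2 s.
At the end, for the whole second after the job is handed in: Tray within 5 mm of home; small pan level (0.04 rad) on the bottom of the large pan (underside 0 to 8 mm above its underside, axes within 15 mm), small_handle and large_handle at least 70 mm apart (handles some 27 degrees apart); large pan level on the tray; both at rest (value of joint tray below -0.05 m and z of small_pan in the frame of large_pan between 0 and 0.008 m and angle between the z axis of small_pan and the z axis of large_pan, either way round below 0.04 rad and horizontal distance between small_pan and large_pan below 0.015 m and horizontal distance between small_handle and large_handle above 0.07 m and angle between large_pan's own z axis and vertical below 0.04 rad and height (world z) of large_pan between 0.01 and 0.02 m and linear speed of each of small_pan, large_pan below 0.02 m/s); the robot touches nothing.
It fails at once if the small pan is lifted out of the large one (its underside more than 45 mm above the large pan's) (z of small_pan in the frame of large_pan above 0.045 m).
It fails at once if the large pan is tipped by more than 0.3 rad (angle between large_pan's own z axis and vertical above 0.3 rad).
It fails at once if a bystander is moved by more than 30 mm (distance of any of milk_pitcher, cup, bean_jar, tin from where it was at the start of the episode above 0.03 m).
It also fails if it takes over 54 s, if anything falls off the work surface, if the arm or the gripper's body presses on something with over 40 N, if the wrist force passes 120 N, or if a joint passes its speed limit or range.

ROBOT

A 6-joint arm with a two-finger parallel gripper is mounted at the origin on a cart in front of the work surface, level with it; the furniture and walls round the work are solid. World frame = base frame: x ahead of the robot, y to its left, z up, the work surface at z = 0. Lengths are in m, angles in rad, forces in N, time in s.
With the tool pointing down it reaches from about 0.375 to 0.9 m from the base axis. Payload 3.1 kg.
Tool frame: the origin (TCP) lies on the centre line of the jaws, within the pads' length; the fingertips stand 25 mm ahead of it and the grasp point (between the pads) lies 6 mm ahead of it (manip.tips_ahead is the distance from the TCP to the fingertips, in m); z points along the fingers, y is the direction in which the jaws open and shut (so a half turn about z gives the same grasp; the last joint's range is limited). The gripper opens to 85 mm and grips with 20 to 120 N. Pads are 22 mm wide; open, the fingers measure 114 mm over their backs; the gripper's body (76 mm by 85 mm) begins 54 mm behind the grasp point. The pads swing forward as they close: fully open they stand 13 mm farther back than shut.
Start: joints at [-1.282, 0.527, 1.433, -0, 1.181, -0.178], TCP at [0.281, -0.558, 0.256] pointing down, gripper open.
Joint ranges: [-3.08, 3.08], [-0.75, 2.2], [0.22, 2.44], [-1.43, 4.57], [0, 2.65], [-2.85, 2.85]. Speed limits (rad/s): [2.79, 2.79, 3.14, 3.14, 3.14, 3.14].

INTERFACE

Orientations are given as a unit quaternion [x, y, z, w].
In Python, from station import manip gives the robot as it stands.
- The arm moves only by the tool play_rows, never from a script. Its argument "steps" is a list that holds one entry, the list of rows, each a list of 6 numbers: the shift along the tool's x, y, z in m, then the turn, a rotation vector about the tool's x, y, z in degrees. In form: [[[x, y, z, rx, ry, rz], ...]]. A call has 1 to 10 rows; each row shifts and turns the commanded pose from where the row before left it, along the tool's axes as they then stand; what a row does not reach is not made up. A row lasts 1/8 s, in which the tool goes at most 62.5 mm and 10.7 degrees, less where a joint would pass 70% of its speed; a pose out of reach is approached as far as the arm can. A call is refused whole if a number of a shift passes 0.0625 or a number of a turn 10.7, either way. A call with a gripper value outside its range is refused whole. "fingers" is the opening, from 0 (shut) to 1 (fully open), set as the call begins (left out, the last holds). The fingers move at their own pace and stop on an object; "squeeze" is the grip in N (left out, the last holds). Time passes only in rows, so rows that do not move let the fingers close. It gives the time, the measured TCP pose, the force and the opening at its end, in the units of the state.
- manip.sense(): the state, without advancing time (a new reading comes with each control period).
- manip.snapshot(name): name is "scene" or "top" or "wrist"; returns a dict with "img" (384x512x3 uint8, red, green, blue), "K" (3x3 intrinsics, pixels), "world_from_camera" (4x4, takes a point from camera to world coordinates). Camera axes: x right, y down, z forward; pixel columns grow to the right and rows downward; lengths in m; the calibration is good to about 2 mm. A picture is of the moment at which its call begins. There is no depth.
- manip.sign_off(): hands the job in, once; it reports no verdict.
Trained networks look in a picture, given as the dict that the camera call returned (one of the last four; its "shot" number tells which), for a name from the list of things; names that differ only in an ending like _2 or _b are one class to them, and where a whole thing is asked for, a point or a joint stands for the part that bears it (a point fixed in the world has none). Each returns a list of dicts, best first, with "score" (0 to 1); they miss things now and then, are a little off and sometimes report something else, mostly with a low value. They report only what shows in the picture. A call takes as long as a camera call.
- manip.regions_of(label, picture): "pixels" (384x512 bool, what is visible of it) and "rect" ([left, top, right, bottom] in pixels, round what is visible of it).
- manip.pinpoint(label, picture): "point" ([column, row] in pixels: a listed point, or the origin of a listed thing).
The state is a dict: "t": time; "q": joint angles; "qd": joint speeds; "tau": joint torques, N m; "tcp_pos": TCP position; "tool_rot": TCP orientation; "force": force on the tool from outside, world axes, zero at the start; "ft_torque": the same for the moment, N m; "finger_gap": opening from 0.0 (shut) to 1.0 (fully open).
Only numpy, scipy, OpenCV 4.12 (cv2) and the standard library are available. Lean on these libraries where they do the work, as an engineer would, in place of code of your own. Each camera call takes 0.05 s, during which the arm holds its last target.

## Working session

There is one attempt and no reset: what is moved stays moved. The work goes in short steps, Python scripts to look and compute and a tool call to move; the robot and the scene stay as the last step left them, time stands still between calls to the robot, and variables do not carry over. Pictures are saved under pics/ and viewed, and the job is handed in when it is done.

Besides the shell and the picture viewer there is one more tool, called after "Emit:" in YAML: its name, and indented under it one key for each argument. play_rows: Moves the arm, as the interface text tells. Its arguments: {"type":"object","properties":{"steps":{"type":"array"},"fingers":{"type":"number"},"squeeze":{"type":"number"}},"required":["steps"]}

```bash
ls; mkdir -p pics
cat > h.py <<'E'
import numpy as np, cv2
from station import manip
def shot(n,tag):
    s=manip.snapshot(n); cv2.imwrite(f'pics/{tag}.png',s['img'][:,:,::-1]); return s
def ray(s,p):
    K=np.array(s['K']);T=np.array(s['world_from_camera'])
    d=T[:3,:3]@np.linalg.inv(K)@np.array([p[0],p[1],1.]); return T[:3,3],d
def atz(s,p,z):
    o,d=ray(s,p); return o+d*(z-o[2])/d[2]
def tri(obs):
    A=np.zeros((3,3));b=np.zeros(3)
    for s,p in obs:
        o,d=ray(s,p);d=d/np.linalg.norm(d);M=np.eye(3)-np.outer(d,d);A+=M;b+=M@o
    return np.linalg.solve(A,b)
def proj(s,X):
    T=np.linalg.inv(np.array(s['world_from_camera']));c=T[:3,:3]@np.array(X)+T[:3,3];u=np.array(s['K'])@c;return u[:2]/u[2]
E
python3 - <<'E'
from h import *
np.set_printoptions(precision=4,suppress=True)
S={n:shot(n,n+'0') for n in('scene','top','wrist')}
for l in ['shelf','tray_pull','large_pan','small_pan','small_handle','large_handle','milk_pitcher','cup','bean_jar','tin']:
    obs=[]
    for n in('scene','top','wrist'):
        r=manip.pinpoint(l,S[n])
        if r: print(l,n,r[0]['point'],round(r[0]['score'],2),len(r)); 
        if r and r[0]['score']>.4 and n!='wrist': obs.append((S[n],r[0]['point']))
    if len(obs)>1:print('   ',tri(obs))
print(manip.sense())
E
```

```text
pics
shelf scene [306.9, 172.4] 0.73 1
shelf top [360.7, 174.8] 0.67 1
    [ 0.6555 -0.2648 -0.0107]
tray_pull top [380.0, 243.2] 0.67 1
large_pan scene [318.5, 179.7] 0.77 1
large_pan top [366.9, 197.9] 0.5 1
    [ 0.5955 -0.2762 -0.0068]
small_pan scene [319.4, 173.4] 0.58 1
small_pan top [362.7, 196.8] 0.85 1
    [ 0.5898 -0.2611  0.0331]
small_handle top [360.9, 248.9] 0.56 1
large_handle top [361.6, 229.7] 0.74 1
milk_pitcher scene [206.8, 263.8] 0.88 2
milk_pitcher top [174.6, 233.7] 0.76 1
    [ 0.4817  0.2326 -0.0008]
cup scene [278.9, 222.2] 0.88 1
cup top [273.4, 223.9] 0.57 1
    [ 0.5126 -0.034  -0.0104]
bean_jar top [135.8, 215.1] 0.85 1
tin scene [306.0, 141.4] 0.56 1
tin top [363.9, 157.1] 0.58 1
    [ 0.6732 -0.2493  0.1213]
{'t': 1.65, 'q': array([-1.2825,  0.5275,  1.4327, -0.    ,  1.1814, -0.1785]), 'qd': array([ 0.001 ,  0.0008,  0.0028, -0.0012,  0.0023,  0.0007]), 'tau': array([ -0.0013, -44.231 , -17.8416,  -0.0003,   0.0008,  -0.    ]), 'tcp_pos': array([ 0.2813, -0.5581,  0.2563]), 'tool_rot': array([ 0.9729,  0.2313, -0.    , -0.    ]), 'force': array([ 0.1911, -1.4597, -0.0029]), 'ft_torque': array([-0.0296,  0.0138,  0.0328]), 'finger_gap': 0.9950931815657189}
```

Run:
```python
import cv2
a=cv2.imread('pics/top0.png')[130:300,250:460];cv2.imwrite('pics/top0c.png',cv2.resize(a,None,fx=3.5,fy=3.5,interpolation=cv2.INTER_CUBIC))
```

```text
(no output)
```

View pics/top0.png

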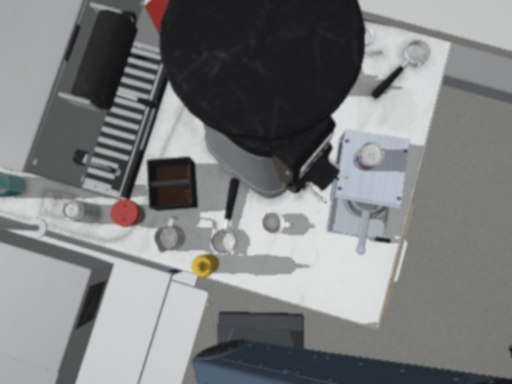

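View pics/top0c.png

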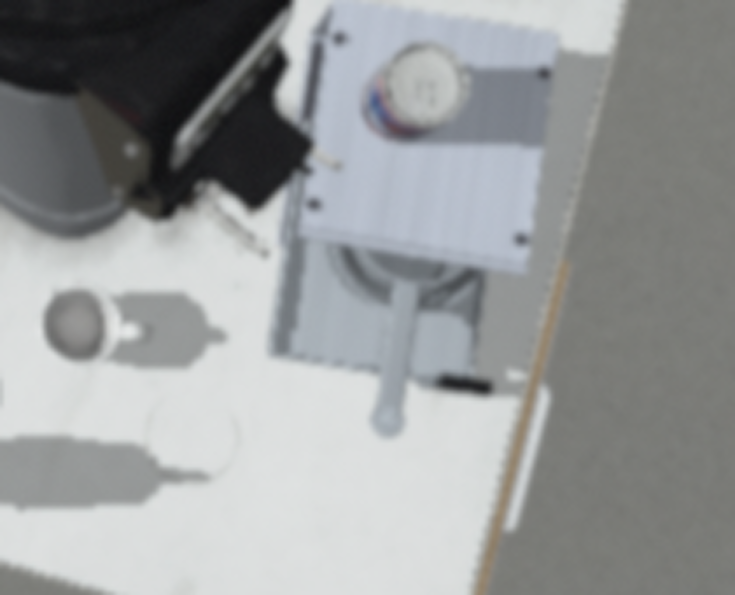

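View pics/scene0.png

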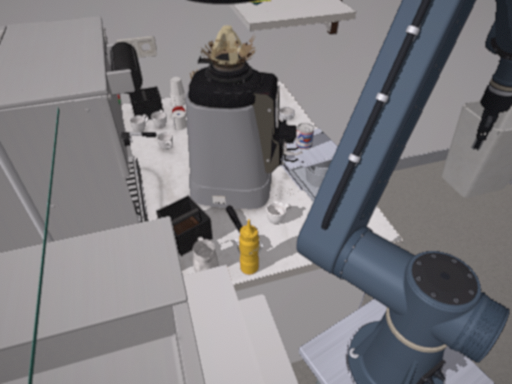

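View pics/wrist0.png

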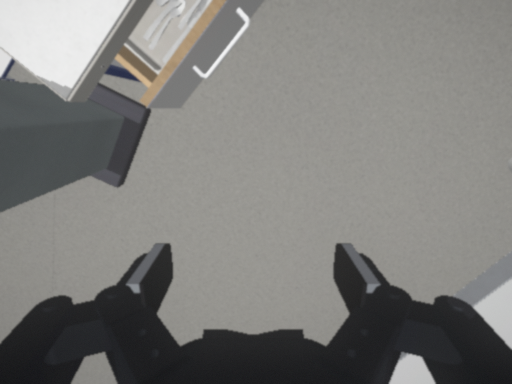

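Run:
```python
import cv2
from h import *
np.set_printoptions(precision=4,suppress=True)
s=manip.snapshot('top')
c=lambda u,v:(250+u/3.5,130+v/3.5)
print('shelf TL,TR,BL,BR',*[atz(s,c(*p),.11) for p in[(325,5),(560,38),(300,235),(527,272)]])
print('bead l,r',atz(s,c(436,381),.09),atz(s,c(491,387),.09))
print('pullpoint',atz(s,(380,243.2),.07))
print('tray front left',atz(s,c(270,355),.026))
h0=atz(s,c(388,415),.085);h1=atz(s,c(404,285),.08);print('handle',h0,h1)
print('lh',atz(s,(361.6,229.7),.085),'drawer edge',atz(s,c(545,385),0), atz(s,c(475,590),0))
```

```text
shelf TL,TR,BL,BR [ 0.7432 -0.1947  0.11  ] [ 0.723  -0.3599  0.11  ] [ 0.5792 -0.178   0.11  ] [ 0.5571 -0.3352  0.11  ]
bead l,r [ 0.4806 -0.277   0.09  ] [ 0.4773 -0.3155  0.09  ]
pullpoint [ 0.4704 -0.2956  0.07  ]
tray front left [ 0.4978 -0.1699  0.026 ]
handle [ 0.456  -0.2446  0.085 ] [ 0.5483 -0.2571  0.08  ]
lh [ 0.5024 -0.2464  0.085 ] drawer edge [ 0.4808 -0.3823  0.    ] [ 0.3267 -0.3283  0.    ]
```

Emit:
play_rows:
  steps:
    - [[0.034,-0.0195,0,0,0,0],[0.034,-0.0195,0,0,0,0],[0.034,-0.0195,0,0,0,0],[0.034,-0.0195,0,0,0,0],[0.034,-0.0195,0,0,0,0],[0.034,-0.0195,0,0,0,0],[0.034,-0.0195,0,0,0,0],[0.034,-0.0195,0,0,0,0]]
  fingers: 1

```text
t: 2.7
tcp_pos: [0.4547, -0.2954, 0.2565]
tool_rot: [0.973, 0.231, 0.0, 0.0]
force: [1.2, 0.3, 0.8]
finger_gap: 1.0
```

Emit:
play_rows:
  steps:
    - [[0,0,0,0,0,-9.3],[0,0,0,0,0,-9.3],[0,0,0,0,0,-9.3],[0,0,0,0,0,-9.3],[0,0,0,0,0,-9.3],[0,0,0,0,0,-9.3],[0,0,0,0,0,0]]

```text
t: 3.58
tcp_pos: [0.454, -0.2964, 0.2564]
tool_rot: [0.752, 0.659, 0.0, 0.0]
force: [-0.0, 0.7, -0.2]
finger_gap: 0.998
```

```bash
cat > look.py <<'E'
import sys
from h import *
np.set_printoptions(precision=4,suppress=True)
tag=sys.argv[1]
st=manip.sense();print(st['t'],st['tcp_pos'],st['tool_rot'],st['force'],st['finger_gap'])
from scipy.spatial.transform import Rotation as R
print(R.from_quat(st['tool_rot']).as_matrix())
Z={'tray_pull':.07,'small_handle':.095,'large_handle':.087}
for n in sys.argv[2].split(','):
    s=shot(n,tag+n)
    for l in Z:
        r=manip.pinpoint(l,s)
        for q in r[:1]: print(n,l,q['point'],round(q['score'],2),atz(s,q['point'],Z[l]))
E
python3 look.py a wrist,top,scene
```

```text
3.575 [ 0.454  -0.2964  0.2564] [0.7522 0.6589 0.     0.0001] [-0.0254  0.6738 -0.1995] 0.9983668774473083
[[ 0.1316  0.9913  0.0001]
 [ 0.9913 -0.1316 -0.0001]
 [-0.0001  0.0002 -1.    ]]
wrist tray_pull [273.7, 175.0] 0.59 [ 0.4773 -0.2974  0.07  ]
wrist small_handle [248.6, 129.2] 0.88 [ 0.4566 -0.2418  0.095 ]
wrist large_handle [293.0, 133.5] 0.79 [ 0.5007 -0.2526  0.087 ]
top tray_pull [379.5, 241.4] 0.89 [ 0.4748 -0.2943  0.07  ]
top small_handle [361.0, 248.6] 0.73 [ 0.456  -0.2427  0.095 ]
top large_handle [361.8, 230.1] 0.54 [ 0.5014 -0.2464  0.087 ]
scene large_handle [282.4, 221.8] 0.72 [0.4343 0.0085 0.087 ]
```

View pics/awrist.png

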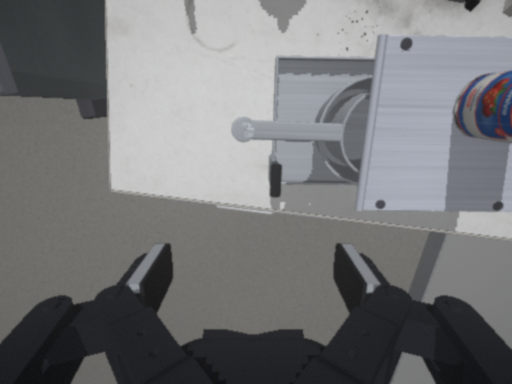

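View pics/ascene.png

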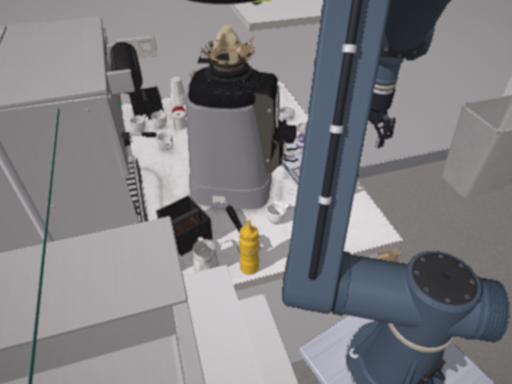

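Emit:
play_rows:
  steps:
    - [[0.003,0.022,0,0,0,0],[0,0,0.04,0,0,0],[0,0,0.04,0,0,0],[0,0,0.04,0,0,0],[0,0,0.03,0,0,0],[0,0,0.018,0,0,0],[0,0,0.01,0,0,0],[0,0,0,0,0,0]]
  fingers: 0.5

```text
t: 5.18
tcp_pos: [0.4761, -0.2962, 0.0779]
tool_rot: [0.752, 0.66, -0.0, -0.0]
force: [-1.1, 0.2, 1.2]
finger_gap: 0.506
```

```bash
python3 look.py b wrist,top
```

```text
5.175 [ 0.4761 -0.2962  0.0779] [ 0.7516  0.6596 -0.     -0.0005] [-1.0865  0.1882  1.1623] 0.5064071187760241
[[ 0.1298  0.9915 -0.0007]
 [ 0.9915 -0.1298  0.0007]
 [ 0.0006 -0.0008 -1.    ]]
wrist tray_pull [258.7, 264.5] 0.68 [ 0.4782 -0.2991  0.07  ]
wrist small_handle [181.0, 177.6] 0.91 [ 0.4552 -0.2429  0.095 ]
wrist large_handle [256.6, 267.6] 0.65 [ 0.4781 -0.29    0.087 ]
top tray_pull [362.8, 159.7] 0.35 [ 0.6811 -0.2529  0.07  ]
top small_handle [136.2, 214.3] 0.35 [0.5266 0.3117 0.095 ]
```

View pics/bwrist.png

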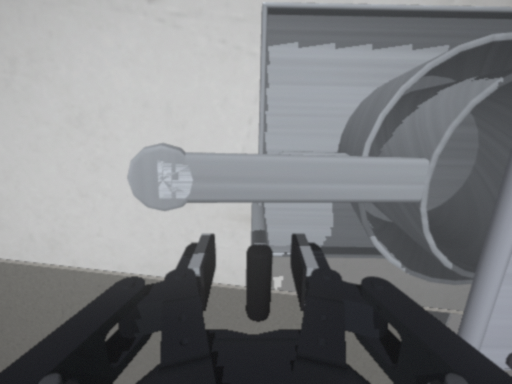

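Emit:
play_rows:
  steps:
    - [[0,0,0,0,0,0],[0,0,0,0,0,0],[0,0,0,0,0,0],[0,0,0,0,0,0],[0,0,0,0,0,0]]
  fingers: 0
  squeeze: 40

```text
t: 6.2
tcp_pos: [0.4767, -0.2965, 0.0786]
tool_rot: [0.752, 0.66, 0.0, 0.001]
force: [1.8, 1.0, 3.9]
finger_gap: 0.129
```

Emit:
play_rows:
  steps:
    - [[0,-0.004,0,0,0,0],[0,-0.008,0,0,0,0],[0,-0.008,0,0,0,0],[0,-0.01,0,0,0,0],[0,-0.01,0,0,0,0],[0,-0.01,0,0,0,0],[0,-0.01,0,0,0,0],[0,-0.008,0,0,0,0],[0,-0.005,0,0,0,0],[0,0,0,0,0,0]]

```text
t: 7.45
tcp_pos: [0.4044, -0.2859, 0.0786]
tool_rot: [0.752, 0.659, 0.001, 0.0]
force: [9.9, 6.0, 4.7]
finger_gap: 0.123
```

Emit:
play_rows:
  steps:
    - [[0,-0.002,0,0,0,0],[0,-0.001,0,0,0,0],[0,0,0,0,0,0]]

```text
t: 7.82
tcp_pos: [0.4043, -0.286, 0.0786]
tool_rot: [0.753, 0.658, 0.002, 0.003]
force: [19.6, 9.2, 1.0]
finger_gap: 0.126
```

```bash
python3 look.py c wrist,top
```

```text
7.825 [ 0.4043 -0.286   0.0786] [0.7526 0.6585 0.0023 0.003 ] [19.6238  9.2482  0.9879] 0.1261615023776689
[[ 0.1327  0.9911  0.0074]
 [ 0.9911 -0.1327 -0.0015]
 [-0.0005  0.0076 -1.    ]]
wrist tray_pull [253.9, 265.7] 0.65 [ 0.4039 -0.2897  0.07  ]
wrist small_handle [175.4, 175.5] 0.67 [ 0.3814 -0.2316  0.095 ]
wrist large_handle [252.1, 265.1] 0.28 [ 0.4043 -0.2787  0.087 ]
top small_handle [275.7, 224.3] 0.67 [ 0.5102 -0.0336  0.095 ]
```

View pics/cwrist.png

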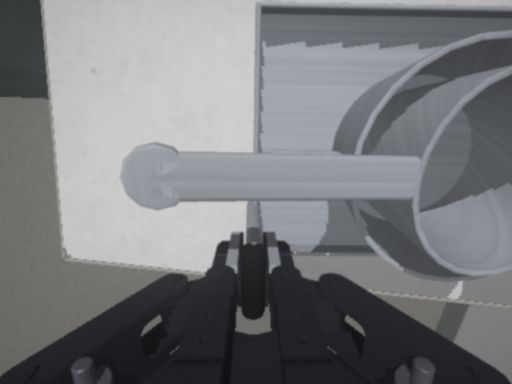

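Emit:
play_rows:
  steps:
    - [[0,0.003,0,0,0,0],[0,0,0,0,0,0],[0,0,0,0,0,0]]
  fingers: 0.4

```text
t: 8.6
tcp_pos: [0.4026, -0.2865, 0.078]
tool_rot: [0.752, 0.66, -0.0, -0.001]
force: [-0.1, -0.0, -0.0]
finger_gap: 0.395
```

Emit:
play_rows:
  steps:
    - [[0,0,-0.02,0,0,0],[0,0,-0.03,0,0,0],[0,0,-0.03,0,0,0],[0,0,0,0,0,0]]

```text
t: 9.1
tcp_pos: [0.4041, -0.2878, 0.16]
tool_rot: [0.752, 0.66, -0.0, 0.002]
force: [-0.8, -0.2, -0.6]
finger_gap: 0.4
```

```bash
python3 look.py d wrist,top
```

```text
9.1 [ 0.4041 -0.2878  0.16  ] [ 0.7517  0.6595 -0.0002  0.002 ] [-0.7796 -0.2052 -0.6481] 0.3996650647635564
[[ 0.13    0.9915  0.0024]
 [ 0.9915 -0.13   -0.0033]
 [-0.0029  0.0028 -1.    ]]
wrist tray_pull [253.7, 207.0] 0.74 [ 0.4044 -0.2891  0.07  ]
wrist small_handle [207.0, 143.4] 0.66 [ 0.3808 -0.2319  0.095 ]
wrist large_handle [274.2, 147.3] 0.77 [ 0.4246 -0.2413  0.087 ]
top tray_pull [375.1, 270.8] 0.89 [ 0.402  -0.2831  0.07  ]
top small_handle [356.9, 278.9] 0.89 [ 0.3829 -0.2328  0.095 ]
top large_handle [360.1, 229.3] 0.36 [ 0.5032 -0.2423  0.087 ]
```

View pics/dwrist.png

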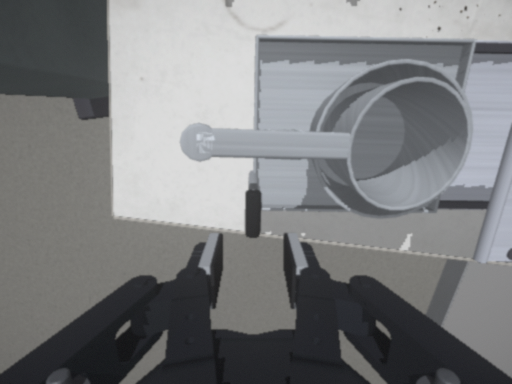

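Emit:
play_rows:
  steps:
    - [[0.011,-0.017,0,0,0,0],[0.011,-0.017,0,0,0,0],[0,0,0,0,0,0],[0,0,0,0,0,0],[0,0,0.025,0,0,0],[0,0,0.03,0,0,0],[0,0,0.02,0,0,0],[0,0,0,0,0,0]]
  fingers: 0

```text
t: 10.5
tcp_pos: [0.3732, -0.2609, 0.0821]
tool_rot: [0.752, 0.66, 0.0, -0.001]
force: [0.0, -0.5, 0.7]
finger_gap: 0.0
```

```bash
python3 look.py e wrist
```

```text
10.5 [ 0.3732 -0.2609  0.0821] [ 0.7516  0.6596  0.     -0.0009] [ 0.0467 -0.507   0.6697] 3.6199677624908175e-05
[[ 0.1299  0.9915 -0.0012]
 [ 0.9915 -0.1299  0.0014]
 [ 0.0012 -0.0014 -1.    ]]
wrist small_handle [266.0, 223.6] 0.93 [ 0.3819 -0.2323  0.095 ]
```

View pics/ewrist.png

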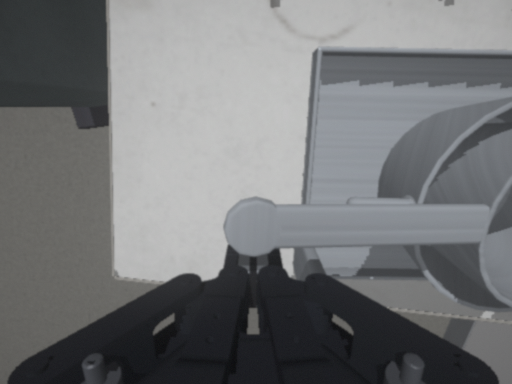

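Emit:
play_rows:
  steps:
    - [[0.006,0,0,0,0,0],[0.006,0,0,0,0,0],[0.006,0,0,0,0,0],[0.006,0.001,0,0,0,0],[0.006,0.001,0,0,0,0],[0.006,0.002,0,0,0,0],[0,0,0,0,0,0]]

```text
t: 11.58
tcp_pos: [0.3816, -0.2247, 0.0832]
tool_rot: [0.751, 0.66, 0.0, -0.0]
force: [-0.5, 0.1, -0.0]
finger_gap: 0.001
```

```bash
python3 look.py f wrist
```

```text
11.575 [ 0.3816 -0.2247  0.0832] [ 0.7513  0.66    0.     -0.0004] [-0.4997  0.0778 -0.0166] 0.0008089216107839554
[[ 0.1289  0.9917 -0.0005]
 [ 0.9917 -0.1289  0.0006]
 [ 0.0005 -0.0006 -1.    ]]
wrist tray_pull [249.2, 213.4] 0.63 [ 0.3823 -0.2008  0.07  ]
wrist small_handle [249.9, 210.8] 0.85 [ 0.3843 -0.19    0.095 ]
wrist large_handle [342.7, 288.0] 0.73 [ 0.4232 -0.2385  0.087 ]
```

View pics/fwrist.png

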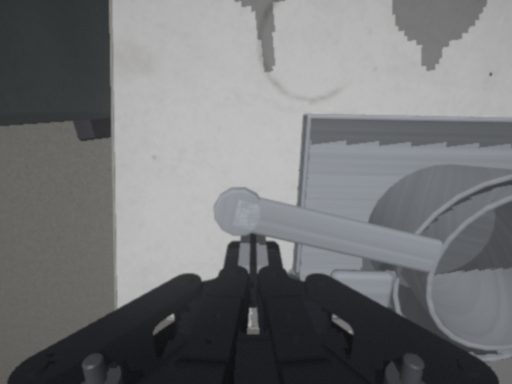

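Emit:
play_rows:
  steps:
    - [[0.006,0.001,0,0,0,0],[0.006,0.001,0,0,0,0],[0.006,0.002,0,0,0,0],[0.006,0.002,0,0,0,0],[0.006,0.002,0,0,0,0],[0.006,0.002,0,0,0,0],[0.006,0.003,0,0,0,0],[0.006,0.003,0,0,0,0],[0,0,0,0,0,0]]

```text
t: 12.9
tcp_pos: [0.4039, -0.1794, 0.0833]
tool_rot: [0.751, 0.66, 0.0, 0.0]
force: [-0.7, 0.6, 0.2]
finger_gap: -0.0
```

```bash
python3 look.py g wrist
```

```text
12.9 [ 0.4039 -0.1794  0.0833] [0.7513 0.66   0.     0.    ] [-0.6942  0.5569  0.2245] -0.0003734092770735535
[[ 0.1288  0.9917  0.0001]
 [ 0.9917 -0.1288  0.    ]
 [ 0.      0.0001 -1.    ]]
wrist small_handle [259.5, 219.5] 0.93 [ 0.4101 -0.1491  0.095 ]
```

View pics/gwrist.png

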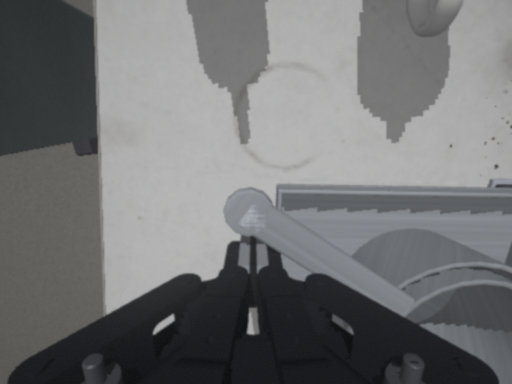

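Emit:
play_rows:
  steps:
    - [[0.006,0.004,0,0,0,0],[0.006,0.004,0,0,0,0],[0.005,0.004,0,0,0,0],[0.004,0.003,0,0,0,0],[0,0,0,0,0,0]]

```text
t: 13.72
tcp_pos: [0.4216, -0.1606, 0.0833]
tool_rot: [0.751, 0.66, 0.0, 0.0]
force: [-0.3, 1.1, -0.5]
finger_gap: -0.003
```

Emit:
play_rows:
  steps:
    - [[-0.015,-0.01,0,0,0,0],[-0.015,-0.01,0,0,0,0],[0,0,-0.04,0,0,0],[0,0,-0.04,0,0,0],[-0.03,0,-0.02,0,0,0],[-0.03,0,0,0,0,0],[0,0,0,0,0,0]]

```text
t: 14.6
tcp_pos: [0.39, -0.2496, 0.1838]
tool_rot: [0.752, 0.659, 0.0, 0.001]
force: [-0.9, 0.2, -0.6]
finger_gap: 0.0
```

```bash
sed -i "s/:.095/:.081/" look.py; python3 look.py i wrist,top
```

```text
14.6 [ 0.39   -0.2496  0.1838] [0.7525 0.6586 0.     0.0012] [-0.9105  0.1917 -0.5556] 0.00027863522455568666
[[ 0.1325  0.9912  0.0017]
 [ 0.9912 -0.1325 -0.0018]
 [-0.0016  0.0019 -1.    ]]
wrist tray_pull [367.0, 164.2] 0.72 [ 0.4898 -0.2339  0.07  ]
wrist small_handle [288.0, 43.4] 0.62 [ 0.4303 -0.1354  0.081 ]
wrist large_handle [293.5, 186.3] 0.81 [ 0.4242 -0.2399  0.087 ]
top tray_pull [375.3, 272.3] 0.64 [ 0.3983 -0.2836  0.07  ]
top small_handle [313.9, 255.2] 0.68 [ 0.4369 -0.1298  0.081 ]
top large_handle [354.7, 263.6] 0.69 [ 0.4191 -0.2291  0.087 ]
```

View pics/iwrist.png

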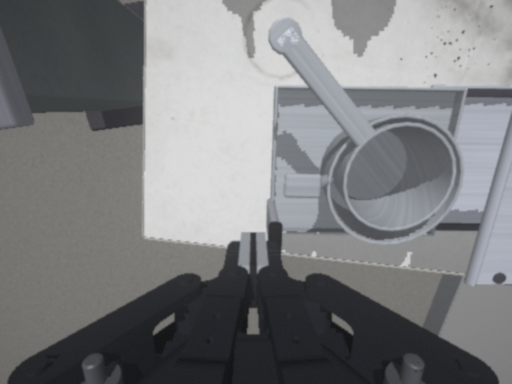

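View pics/itop.png

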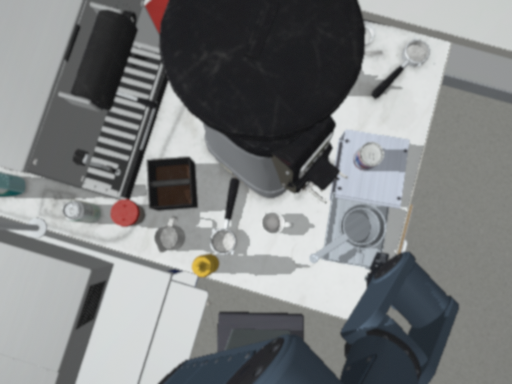

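Run:
```python
from h import *
np.set_printoptions(precision=4,suppress=True)
w=shot('wrist','jw');t=shot('top','jt')
for l in ['small_handle','large_handle','tray_pull','small_pan','large_pan']:
    a=manip.pinpoint(l,w);b=manip.pinpoint(l,t)
    if a and b: print(l,a[0]['point'],b[0]['point'],tri([(w,a[0]['point']),(t,b[0]['point'])]))
im=w['img'][:,:,::-1].copy()
im=cv2.resize(im[70:260,250:490],None,fx=3,fy=3,interpolation=cv2.INTER_CUBIC);cv2.imwrite('pics/jwc.png',im)
# predicted rims: large pan axis = large_handle + .09 along shelf x
for cx,cy in [(.515,-.2535)]:
  for zl,zs in [(.074,.082)]:
    o=w['img'][:,:,::-1].copy(); o=cv2.resize(o,None,fx=1.5,fy=1.5)
    for r,z,c in [(.058,.074,(0,0,255)),(.046,.082,(0,255,0))]:
      for k in np.linspace(0,6.28,90):
        p=proj(w,[cx+r*np.cos(k),cy+r*np.sin(k),z])*1.5; cv2.circle(o,tuple(int(v) for v in p),1,c,-1)
    cv2.imwrite('pics/jwo.png',o)
```

```text
small_handle [291.2, 47.2] [317.1, 258.4] [ 0.4297 -0.1366  0.0912]
large_handle [293.7, 190.4] [357.1, 260.7] [ 0.4247 -0.2371  0.088 ]
tray_pull [274.9, 237.4] [375.8, 273.0] [ 0.4009 -0.2779  0.0927]
small_pan [366.5, 166.4] [357.0, 227.7] [ 0.51   -0.2484  0.0137]
```

View pics/jwo.png

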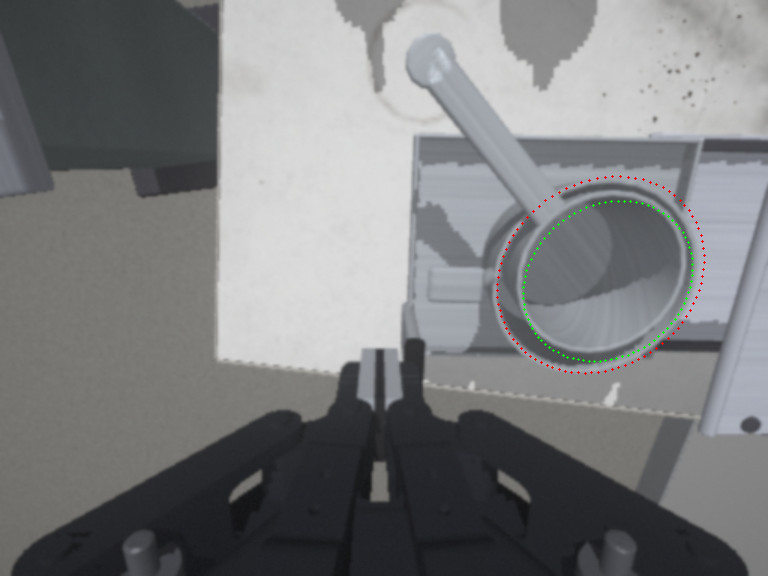

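View pics/jwc.png

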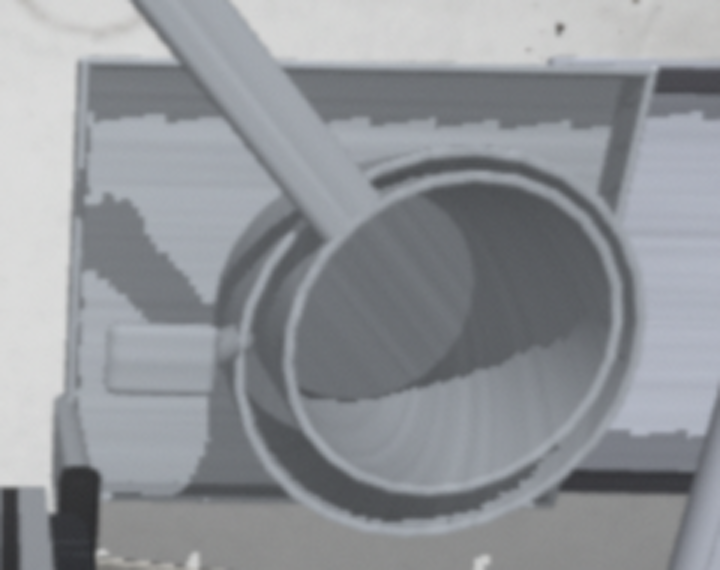

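```bash
cat > fit.py <<'E'
from h import *
from scipy.optimize import least_squares
np.set_printoptions(precision=4,suppress=True)
def circ(s,cx,cy,z,tx,ty,r,n=180):
    k=np.linspace(0,2*np.pi,n);x=r*np.cos(k);y=r*np.sin(k)
    P=np.c_[cx+x,cy+y,z+x*tx+y*ty]
    T=np.linalg.inv(np.array(s['world_from_camera']));c=P@T[:3,:3].T+T[:3,3];u=c@np.array(s['K']).T
    return u[:,:2]/u[:,2:]
def fit(s,pts,r,x0,tilt=True):
    from scipy.spatial import cKDTree
    def f(p):
        q=p if tilt else np.r_[p,0,0]
        d=cKDTree(circ(s,*q,r,720)).query(pts)[0]; return d
    return least_squares(f,x0 if tilt else x0[:3],loss='soft_l1',diff_step=1e-4,x_scale=[.01,.01,.01,.1,.1] if tilt else [.01]*3)
E
python3 - <<'E'
from fit import *
w=manip.snapshot('wrist')
for l in['small_pan','large_pan']:
    r=manip.regions_of(l,w)
    print(l,[(q['score'],q['rect']) for q in r[:2]])
    m=r[0]['pixels'].astype(np.uint8)
    cv2.imwrite(f'pics/m_{l}.png',m*255)
o=cv2.resize(w['img'][:,:,::-1][70:260,250:490],None,fx=3,fy=3,interpolation=cv2.INTER_LANCZOS4)
g=cv2.Canny(o,30,80);cv2.imwrite('pics/canny.png',g)
a=cv2.imread('pics/m_small_pan.png');b=cv2.imread('pics/m_large_pan.png');cv2.imwrite('pics/mm.png',np.hstack([a[:,200:500],b[:,200:500]]))
E
```

```text
small_pan [(0.73, [271.5, 19.2, 457.0, 234.2])]
large_pan [(0.82, [283.3, 115.1, 465.2, 248.2])]
```

View pics/mm.png

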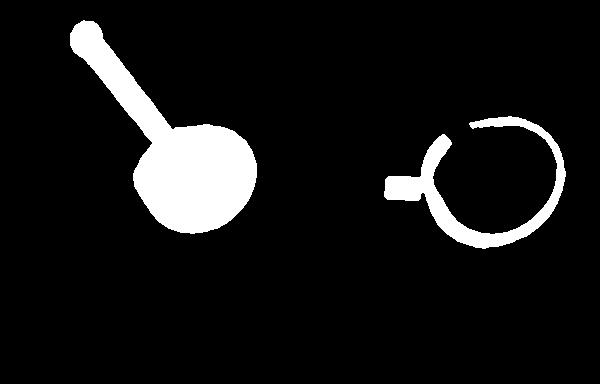

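View pics/canny.png

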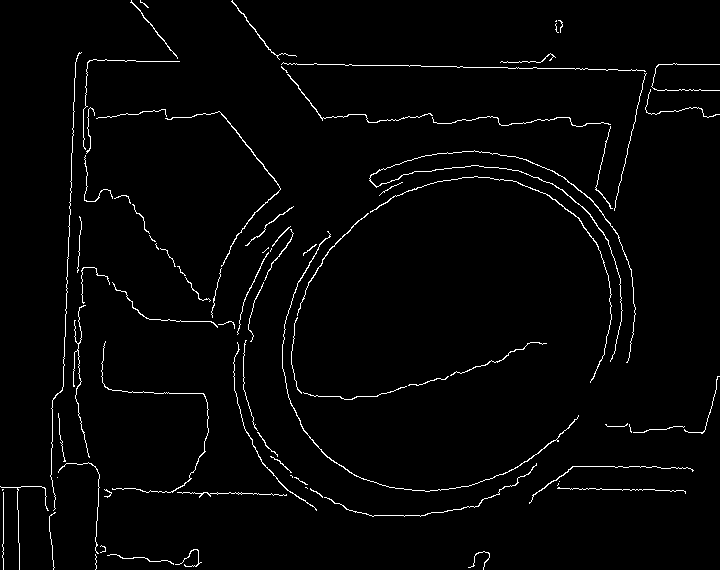

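```bash
cat > run1.py <<'E'
from fit import *
def run(w,g,off,sc,hand,r,x0):
    e=cv2.fitEllipse(np.array(hand,np.float32).reshape(-1,1,2))
    msk=np.zeros_like(g);cv2.ellipse(msk,e,255,7)
    ys,xs=np.nonzero((g>0)&(msk>0));pts=np.c_[xs,ys]/sc+off+(0.5/sc-0.5)
    for tilt in(False,True):
        f=fit(w,pts,r,x0,tilt);print(r,len(pts),tilt,f.x,'cost',f.cost,'med',np.median(f.fun))
E
python3 - <<'E'
from run1 import *
w=manip.snapshot('wrist');g=cv2.imread('pics/canny.png',0);off=np.array([250,70])
run(w,g,off,3,[(283,350),(480,167),(560,192),(620,300),(614,360),(430,491),(300,430),(578,418)],.046,[.513,-.25,.082,0,0])
run(w,g,off,3,[(237,350),(250,300),(480,152),(600,200),(634,300),(628,360),(250,415),(316,510)],.058,[.513,-.25,.074,0,0])
E
```

```text
0.046 991 False [ 0.5115 -0.2473  0.0806] cost 32.52880826273518 med 0.20767301948107228
0.046 991 True [ 0.5116 -0.2473  0.0805 -0.0005 -0.004 ] cost 31.62479646535943 med 0.209720336823151
0.058 808 False [ 0.5143 -0.2569  0.0664] cost 154.71272185669673 med 0.41987808807502147
0.058 808 True [ 0.5138 -0.2566  0.0677 -0.0252  0.0276] cost 96.16910027695624 med 0.30121100920862093
```

Run:
```python
from h import *
np.set_printoptions(precision=4,suppress=True)
t=shot('top','kt');s=shot('scene','ks')
print('topcam',t['world_from_camera'][:3,3],'scenecam',s['world_from_camera'][:3,3])
a=cv2.resize(t['img'][:,:,::-1][150:290,270:410],None,fx=4,fy=4,interpolation=cv2.INTER_CUBIC)
# handle end path at z=.08
for d in (0,.065,.13):
    u=np.array([.9915,-.13])
    for z,c in((.08,(0,0,255)),):
        e=np.array([.4303,-.1354])+17*.001*np.array([-.58,.81])+u*d
        p=(proj(t,[*e,z])-[270,150])*4;cv2.circle(a,tuple(int(v) for v in p),4,c,-1);print(e,proj(t,[*e,z]))
cv2.imwrite('pics/ktc.png',a)
b=cv2.resize(s['img'][:,:,::-1][90:260,220:420],None,fx=3.5,fy=3.5,interpolation=cv2.INTER_CUBIC);cv2.imwrite('pics/ksc.png',b)
```

```text
topcam [ 0.4653 -0.0044  1.1696] scenecam [-0.1508  0.4765  0.8929]
[ 0.4204 -0.1216] [310.4708 261.8226]
[ 0.4849 -0.1301] [314.1864 235.6978]
[ 0.5493 -0.1385] [317.8564 209.8938]
```

View pics/ktc.png

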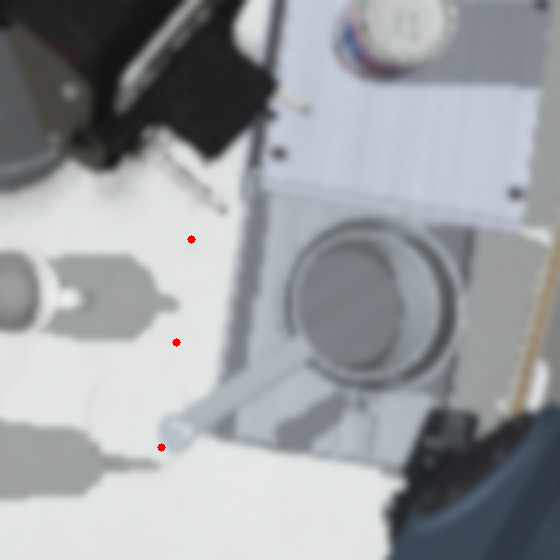

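View pics/ksc.png

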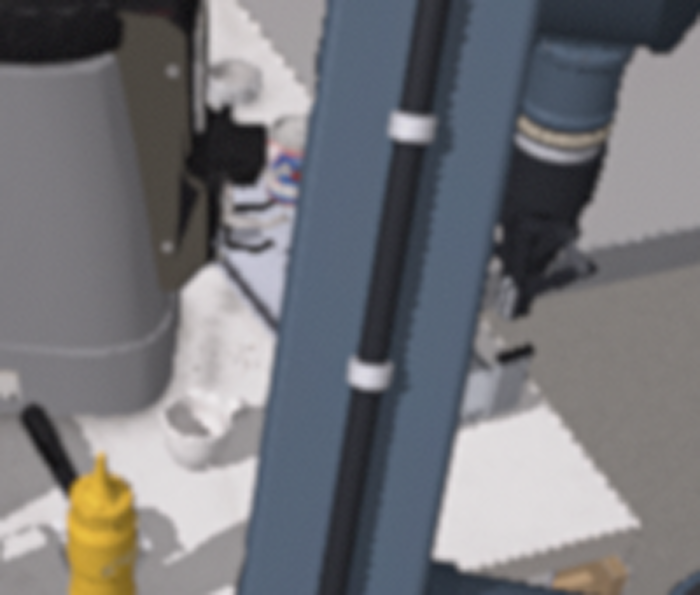

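Run:
```python
from h import *
np.set_printoptions(precision=4,suppress=True)
t=manip.snapshot('top');s=manip.snapshot('scene')
for p in[(297,148.6),(297,159.5)]:
  for q in [(325.5,202.5),(346.5,176)]:
    X=tri([(t,q),(s,p)]);print(p,q,X,proj(t,X),proj(s,X))
```

```text
(297, 148.6) (325.5, 202.5) [ 0.5603 -0.1345  0.2065] [323.1808 200.659 ] [299.2136 148.6412]
(297, 148.6) (346.5, 176) [ 0.631  -0.1938  0.1389] [344.4843 174.4285] [298.8723 148.6373]
(297, 159.5) (325.5, 202.5) [ 0.5644 -0.1414  0.1602] [323.4653 200.8806] [298.9738 159.5443]
(297, 159.5) (346.5, 176) [ 0.6392 -0.2046  0.0842] [344.7765 174.6523] [298.6273 159.5391]
```

Emit:
play_rows:
  steps:
    - [[-0.0355,-0.0165,0,0,0,0],[0,0,0.03,0,0,0],[0,0,0.04,0,0,0],[0,0,0.03,0,0,0],[0,0,0,0,0,0]]

```text
t: 16.62
tcp_pos: [0.3679, -0.2797, 0.0817]
tool_rot: [0.752, 0.66, 0.0, -0.002]
force: [-0.6, -0.4, 0.2]
finger_gap: 0.005
```

```bash
python3 look.py l wrist
```

```text
16.625 [ 0.3679 -0.2797  0.0817] [ 0.7517  0.6595  0.0001 -0.0025] [-0.605  -0.4238  0.1662] 0.004823463493196466
[[ 0.13    0.9915 -0.0031]
 [ 0.9915 -0.13    0.0038]
 [ 0.0034 -0.0035 -1.    ]]
wrist tray_pull [323.9, 264.7] 0.69 [ 0.4043 -0.2895  0.07  ]
wrist large_handle [370.7, 175.9] 0.75 [ 0.4225 -0.2386  0.087 ]
```

View pics/lwrist.png

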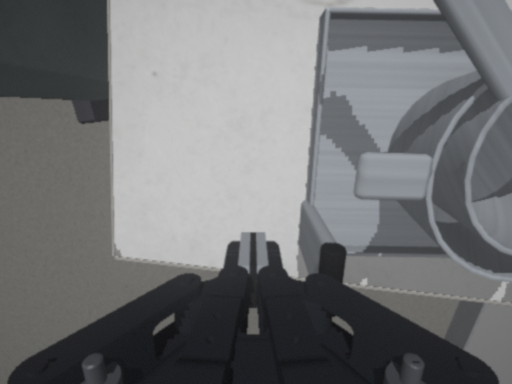

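Emit:
play_rows:
  steps:
    - [[0,0.005,0,0,0,0],[0,0.005,0,0,0,0],[0,0.005,0,0,0,0],[0,0.006,0,0,0,0],[0,0.007,0,0,0,0],[0,0.008,0,0,0,0],[0,0.008,0,0,0,0],[0,0.008,0,0,0,0],[0,0.008,0,0,0,0],[0,0.008,0,0,0,0]]

```text
t: 18.08
tcp_pos: [0.4367, -0.2897, 0.0832]
tool_rot: [0.752, 0.66, -0.0, -0.0]
force: [-2.6, -1.3, -0.3]
finger_gap: -0.002
```

Emit:
play_rows:
  steps:
    - [[0,0.008,0,0,0,0],[0,0.008,0,0,0,0],[0,0.008,0,0,0,0],[0,0.008,0,0,0,0],[0,0.008,0,0,0,0],[0,0.007,0,0,0,0],[0,0.006,0,0,0,0],[0,0.005,0,0,0,0],[0,0,0,0,0,0]]

```text
t: 19.2
tcp_pos: [0.4948, -0.2971, 0.0835]
tool_rot: [0.752, 0.66, 0.001, 0.001]
force: [-0.0, 0.5, 0.0]
finger_gap: 0.004
```

```bash
python3 look.py m wrist,top
```

```text
19.2 [ 0.4948 -0.2971  0.0835] [0.7516 0.6596 0.0005 0.0008] [-0.0202  0.4945  0.0138] 0.003923066063065955
[[ 0.1299  0.9915  0.0018]
 [ 0.9915 -0.1299 -0.0005]
 [-0.0003  0.0019 -1.    ]]
wrist tray_pull [287.4, 263.0] 0.58 [ 0.5122 -0.3045  0.07  ]
wrist small_handle [331.5, 177.1] 0.34 [ 0.5351 -0.2566  0.081 ]
wrist large_handle [328.7, 176.0] 0.55 [ 0.5324 -0.2542  0.087 ]
top tray_pull [382.4, 228.7] 0.6 [ 0.5067 -0.3017  0.07  ]
top small_handle [323.1, 215.8] 0.59 [ 0.5348 -0.1516  0.081 ]
top large_handle [364.3, 214.4] 0.54 [ 0.5403 -0.2526  0.087 ]
```

View pics/mwrist.png

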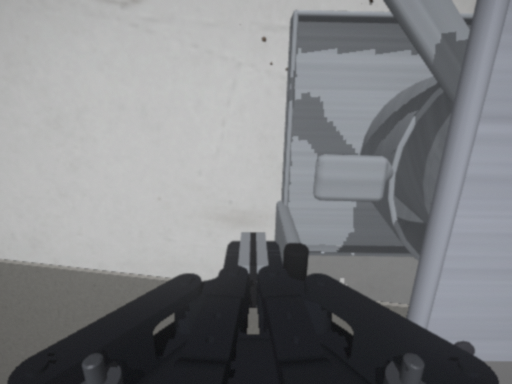

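Emit:
play_rows:
  steps:
    - [[0,0.005,0,0,0,0],[0,0.005,0,0,0,0],[0,0.004,0,0,0,0],[0,0.003,0,0,0,0],[0,0,0,0,0,0]]

```text
t: 20.23
tcp_pos: [0.5113, -0.2994, 0.0833]
tool_rot: [0.752, 0.66, 0.0, 0.001]
force: [-0.6, -0.2, -1.3]
finger_gap: 0.0
```

Emit:
play_rows:
  steps:
    - [[0,0.002,0,0,0,0],[0,0.002,0,0,0,0],[0,0,0,0,0,0]]

```text
t: 20.6
tcp_pos: [0.5139, -0.2997, 0.0833]
tool_rot: [0.752, 0.66, -0.0, -0.001]
force: [-4.5, -0.5, 0.9]
finger_gap: 0.002
```

Emit:
play_rows:
  steps:
    - [[0,0.002,0,0,0,0],[0,0.001,0,0,0,0],[0,0,0,0,0,0]]

```text
t: 20.98
tcp_pos: [0.5141, -0.2997, 0.0832]
tool_rot: [0.751, 0.66, -0.002, -0.003]
force: [-11.1, -2.3, 6.0]
finger_gap: 0.002
```

```bash
python3 look.py n wrist,top
```

```text
20.975 [ 0.5141 -0.2997  0.0832] [ 0.7513  0.66   -0.0019 -0.0033] [-11.1404  -2.2703   5.9677] 0.002321591997536927
[[ 0.1288  0.9916 -0.0072]
 [ 0.9917 -0.1288  0.0023]
 [ 0.0014 -0.0075 -1.    ]]
wrist tray_pull [289.7, 264.2] 0.88 [ 0.5325 -0.3077  0.07  ]
wrist large_handle [328.6, 180.4] 0.75 [ 0.5515 -0.2585  0.087 ]
top tray_pull [382.5, 218.3] 0.64 [ 0.5328 -0.3021  0.07  ]
top small_handle [325.3, 205.7] 0.42 [ 0.5602 -0.1569  0.081 ]
top large_handle [363.7, 208.9] 0.62 [ 0.554  -0.2512  0.087 ]
```

Emit:
play_rows:
  steps:
    - [[0,-0.01,0,0,0,0],[0,-0.03,0,0,0,0],[0,-0.04,-0.02,0,0,0],[0,-0.03,-0.04,0,0,0],[0,0,-0.05,0,0,0],[0,0,-0.05,0,0,0],[0,0,0,0,0,0]]

```text
t: 22.25
tcp_pos: [0.4111, -0.2881, 0.2476]
tool_rot: [0.752, 0.66, 0.001, 0.006]
force: [-1.0, 0.3, -0.8]
finger_gap: -0.002
```

```bash
python3 look.py o wrist,top
python3 - <<'E'
from h import *
s=manip.snapshot('scene');t=manip.snapshot('top')
for l in['milk_pitcher','cup','bean_jar','tin']:
    for n,c in(('s',s),('t',t)):
        r=manip.pinpoint(l,c); print(l,n,r[0]['point'] if r else None)
a=cv2.imread('pics/otop.png')[130:300,250:460];cv2.imwrite('pics/otopc.png',cv2.resize(a,None,fx=3.5,fy=3.5,interpolation=cv2.INTER_CUBIC))
E
```

```text
22.25 [ 0.4111 -0.2881  0.2476] [0.7516 0.6596 0.0007 0.0064] [-0.9807  0.3414 -0.7994] -0.0020336937253188614
[[ 0.1299  0.9915  0.0094]
 [ 0.9915 -0.1298 -0.0087]
 [-0.0074  0.0105 -0.9999]]
wrist tray_pull [360.2, 180.2] 0.98 [ 0.5301 -0.307   0.07  ]
wrist small_handle [395.8, 17.4] 0.71 [ 0.5595 -0.1551  0.081 ]
wrist large_handle [390.9, 133.6] 0.57 [ 0.5546 -0.2574  0.087 ]
top tray_pull [381.4, 218.2] 0.66 [ 0.533  -0.2994  0.07  ]
top small_handle [326.1, 205.1] 0.49 [ 0.5618 -0.1589  0.081 ]
top large_handle [364.5, 210.0] 0.55 [ 0.5513 -0.2532  0.087 ]
milk_pitcher s [206.6, 265.9]
milk_pitcher t [178.1, 234.7]
cup s [281.0, 222.6]
cup t None
bean_jar s None
bean_jar t [137.8, 216.9]
tin s [304.6, 140.4]
tin t [366.1, 158.0]
```

View pics/owrist.png

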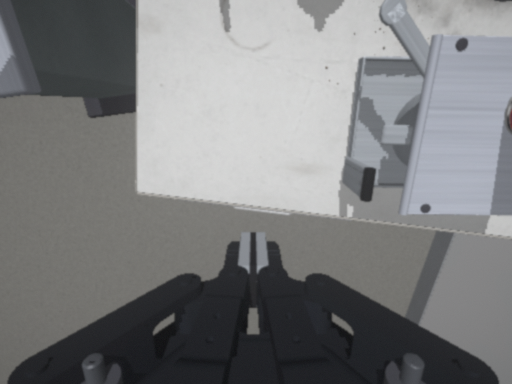

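View pics/otopc.png

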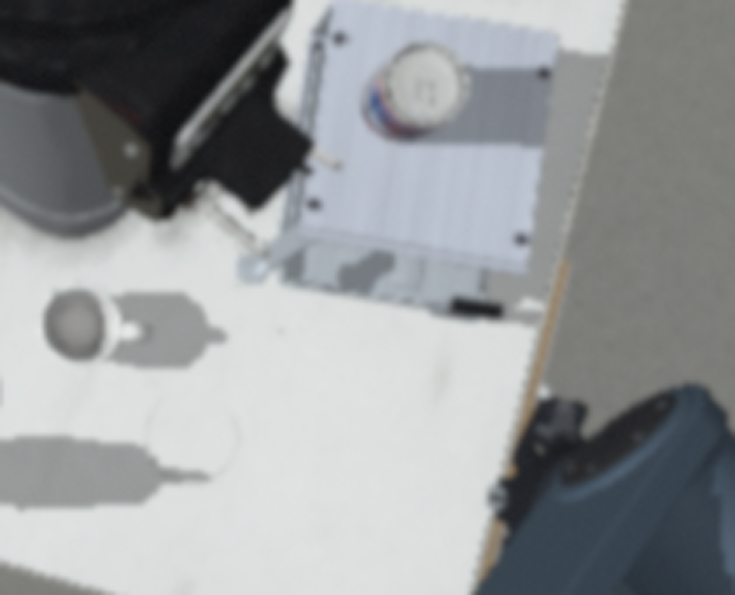

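```bash
python3 -c "
from station import manip
print(manip.sense()['qd']);print(manip.sign_off())"
```

```text
[-0.00117186 -0.00105923  0.00220917  0.00066503  0.00121206 -0.00028692]
the job is handed in; nothing more can be done
None
```

The job is handed in at about 22 s of the 54 s allowed. I gripped the pull and drew the tray out to its stop. Then I pushed the small pan's handle about 50° round, away from the pull, with the shut fingers. The pan dropped level, and I pushed the tray home from the front of the pull and backed clear.

What the last checks showed:
- **Tray:** both stops were felt, as the force rose (about 20 N out, 11 N home) with no further motion. The pull moved about 73 mm out, against the nominal 75 mm, then about 128 mm back in, against 130 mm.
- **Small pan:** with the tray out, a fit to its rim gave a height of 0.0806 m (0.082 m expected when seated) and a tilt of about 0.004 rad. The shelf hides most of the pan now, so I could not repeat this fit once it was home.
- **Handles:** about 100 mm apart at the end, in both the wrist and top views.
- **Other things:** the milk jug, tin and cup are within about 4 pixels of where they started, and the bean jar within about 3 pixels. The cup was found only in the scene view at the end, and the bean jar only in the top view.

Two checks were weaker:
- **Large pan's rim:** this fit was poor, because its edges were mixed up. It gave a height of about 0.067 m where 0.074 m was expected, so I have no clean measurement of its level. In the pictures it stood flat on the tray.
- **Small handle height:** with the tray out, triangulating from two views gave 0.091 m where 0.079 m would be expected. I put this down to noise in the detections and trusted the rim fit.

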